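# Lock a turntable drive with a spring clip and hold its splined pinion home

### The arm

A 6-joint arm with a two-finger parallel gripper is mounted at the origin on a cart in front of the work surface, level with it; the furniture and walls round the work are solid. World frame = base frame: x ahead of the robot, y to its left, z up, the work surface at z = 0. Lengths are in m, angles in rad, forces in N, time in s.
With the tool pointing down it reaches from about 0.325 to 1 m from the base axis. Payload 5.1 kg.
Tool frame: the origin (TCP) lies on the centre line of the jaws, within the pads' length; the fingertips stand 14 mm ahead of it and the grasp point (between the pads) lies 5 mm behind it (tip_extent is the distance from the TCP to the fingertips, in m); z points along the fingers, y is the line along which they close (so a half turn about z gives the same grasp; the last joint's range is limited). The gripper opens to 85 mm and grips with 20 to 120 N. Pads are 22 mm wide; open, the fingers measure 114 mm over their backs; the gripper's body (76 mm by 85 mm) begins 54 mm behind the grasp point. The pads swing forward as they close: fully open they stand 13 mm farther back than shut.
Start: joints at [-1.256, 0.124, 1.65, -0, 1.367, -0.083], TCP at [0.252, -0.599, 0.214] pointing down, gripper open.
Joint ranges: [-2.61, 2.61], [-1.02, 2.33], [0.03, 2.71], [-1.35, 4.49], [0.32, 2.68], [-2.91, 2.91]. Speed limits (rad/s): [2.57, 2.57, 3.14, 3.14, 3.14, 3.14].

### API

Orientations are given as a unit quaternion [x, y, z, w].
In Python, from cell import * gives the robot as it stands.
- The arm moves only by the tool servo_tool, never from a script. Its arguments are lists of equal length, an entry for each row: "linear": the shift along the tool's x, y, z each as a share of 0.025 m, from -1 to 1, a list of three; "dr": the turn, a rotation vector about the tool's x, y, z each as a share of 0.15 rad, from -1 to 1, a list of three; "claw": the opening, from -1 (shut) to 1 (fully open). A call has 1 to 20 rows; each row shifts and turns the commanded pose from where the row before left it, along the tool's axes as they then stand; what a row does not reach is not made up. A row lasts 1/8 s, in which the tool goes at most 62.5 mm and 10.7 degrees, less where a joint would pass 70% of its speed; a pose out of reach is approached as far as the arm can. A call with a number of a shift or a turn outside -1 to 1 is refused whole. A call with a gripper value outside its range is refused whole. The fingers move at their own pace and stop on an object; the grip force is fixed at half the most. Time passes only in rows, so rows that do not move let the fingers close. It gives the time, the measured TCP pose, the force, the opening and the grip force at its end, in the units of the state.
- state(): the state, without advancing time (a new reading comes with each control period).
- camera(name): name is "side" or "top" or "wrist"; returns a dict with "img" (420x560x3 uint8, red, green, blue), "fx", "fy", "cx", "cy" (pixels), "rvec" (rotation vector, rad) and "tvec" (3), from world to camera coordinates, as OpenCV has them. Camera axes: x right, y down, z forward; pixel columns grow to the right and rows downward; lengths in m; the calibration is good to about 2 mm. A picture is of the moment at which its call begins. There is no depth.
- finish_job(): hands the job in; it is judged then, once.
The state is a dict: "time_s": time; "joints": joint angles; "qvel": joint speeds; "joint_torque": joint torques, N m; "tool_pos": TCP position; "tool_rot": TCP orientation; "ft_force": force on the tool from outside, world axes, zero at the start; "moment": the same for the moment, N m; "gripper_width": finger opening in m; "grasp_force": force on a finger pad.
Only numpy, scipy, OpenCV 4.12 (cv2) and the standard library are available. Lean on these libraries where they do the work, as an engineer would, in place of code of your own. Each camera call takes 0.05 s, during which the arm holds its last target. There are 200 camera calls.

### The job

The model turntable's drive is on the bench and its drum spins freely: take the orange spring clip off the wooden tray and clip it over the drum's rim together with the upright steel tab beside it, then let go, so that the drum is locked. Then pick up the brass pinion, set it square over the splined spindle, turn it until the splines mesh, push it down against its spring until it is fully home on the collar, and finish while still gripping it and holding it pressed home, ready for me to fit the retaining ring. Leave the clip biting, and don't shove the loose glue, paint pots or screwdriver about.

Things in the scene. Friction and masses are not known exactly. Their poses are not given: they have to be found in the camera images.
- drive: Turntable drive, fixed: grey cast base 138 (x) x 186 (y) x 10 mm, a small motor lying along x at y = +88 mm (up to 39 mm high), an aluminium drum in the middle. Origin on the bench under the drum's axis; z up. A steel tab stands on its -y side. Place and yaw vary.
- tab: Upright steel tab 22 mm wide (drive x), 3 mm thick, fixed to the base just outside the drum; faces at y = -67.5 and -70.5 mm in the drive's frame, top 36 mm above the bench, level with the drum's rim. This body's origin and axes are those of drive, not the tab's middle: use lock_point.
- lock_point (a point): Where the clip goes: 36 mm above the bench, level with the tops of tab and rim, midway through the pair. Along the drive's y (radial) rim wall 3 + gap 1.5 + tab 3 = 7.5 mm go between the jaws, which close along y. Inside the rim the drum is open, 19 mm deep, and free for 42 mm up to the middle collar. Axes as the drive's.
- rotor: Drum and spindle, one part turning on the drive's axis, free to spin until clipped. Drum: outer radius 66 mm, rim wall 3 mm, rim top 36 mm and floor 17 mm above the bench. In its middle a collar, radius 21 mm, top at 44 mm, and the spindle. Origin and z as drive, turned by the random drum angle.
- spindle_top (a point): Centre of the steel spindle's upper end, 84 mm above the bench. The spindle is a cross of four equal splines (it repeats every 90 deg) along this point's x and y, each 4 mm wide, 24 mm across the tips, tapered over the top 4 mm. Axes turn with the drum.
- seat (a point): Centre of the collar's top face, 44 mm above the bench: the pinion's underside rests here when home. Axes turn with the drum.
- spring_washer: Brass washer round the spindle on a spring, radius 15 mm; its top stands 10 mm above the collar's (54 mm above the bench) and can be pushed level with it. It pushes the pinion up with 3 N when met, 8 N when home. Origin and axes as rotor, lowered as it is pressed.
- pinion: Loose brass pinion, about 90 g, flat on the bench, hub up. Toothed disc 58 mm across, 8 mm thick; hub 38 mm round with four flats, 32 mm across, facing its x and y, up to 32 mm above the underside: grip two flats, fingertips just above the disc. Cross-shaped through bore, slots 6.4 mm wide, 26 mm across, along x and y: meshes every 90 deg with 1 mm, 5 deg of play. Origin: underside's centre, z up.
- clip: Orange spring clip like a clothes peg, 60 mm tall, 20 mm wide (x), jaws down, clipped over the tray's +y wall. Origin on its hinge pin, about 59 mm above the bench. y: across jaws and handles. Jaw tips 28 mm below the pin, jaws 14 mm wide, 4 mm thick. Handles rise 32 mm above the pin, 29 mm apart over all at the top. This body is the +y leg with the pin.
- clip_leg: The clip's other leg, hinged on the pin; origin as clip. Squeezing the handles together along y (10 to 13 N, down to 15 mm over all, where they are parallel) opens the jaws 18 mm at the tips; let go, they bite with about 10 to 16 N. While squeezed between two fingers each leg leans about 0.2 rad about x, the gap staying centred between the fingers.
- clip_bite (a point): Point between the clip's jaws 14 mm below the hinge pin: it should come to lie at the top edge that is gripped (the jaws then overlap the edge by 14 mm).
- tray: Small wooden parts tray, fixed, 84 (x) x 56 (y) x 45 mm high, walls 6 mm, with a battery and wheelsets inside. Origin at the centre of its underside. The clip starts on its +y wall.
- bench_edge (a point): Point on the bench top by its right edge, below and left of a roof beam. Two fixed sloping beams, about 13 x 10 cm thick, hang over the bench. Right one, axis through world (-0.31, -0.12, 1.31), (0.35, -0.50, 0.65), (0.68, -0.69, 0.32) m; left one through (0.41, 0.38, 0.97), (0.74, 0.18, 0.64). An arm starting right of the right beam comes in under it: down, back, then across.
- glue_bottle: Blue glue bottle with a needle, 34 mm across, 122 mm tall, loose; stays where it is. Origin at its foot.
- paint_pot_red: Paint pot with red lid, 33 mm across, 34 mm tall, loose; stays where it is.
- paint_pot_green: Paint pot with green lid, 33 mm across, 34 mm tall, loose; stays where it is.
- screwdriver_red: Screwdriver with red handle, 154 mm long, 21 mm high, loose, lying; stays where it is.

How it is judged:
On the way, in this order (a step that is already met when the one before it is completed fails the run):
1. the clip, let go, bites over the drum's rim and the steel tab together (contact force between clip and tab above 1 N and contact force between clip and rotor above 1 N and distance between clip_bite and lock_point below 0.014 m and angle between clip's own z axis and vertical below 0.35 rad and contact force between the fingers and clip below 0.1 N), for 0.3 s.
2. the pinion's bore has gone over the spindle's splines, the drum still locked by the clip (all of step 1 and z of pinion in the frame of spindle_top below -0.008 m and horizontal distance between pinion and seat below 0.004 m), for 0.1 s.
At the end, for the whole second after the job is handed in: The pinion, still gripped by the fingers (over 20 N) and pressed down, is still and home on the collar: within 2 mm in height, 3 mm sideways, 0.06 rad of upright. The untouched clip bites drum rim and tab (over 1 N each) within 14 mm of the lock point (all of step 1 and z of pinion in the frame of seat below 0.002 m and horizontal distance between pinion and seat below 0.003 m and angle between pinion's own z axis and vertical below 0.06 rad and contact force between the fingers and pinion above 20 N and linear speed of pinion below 0.01 m/s); the arm keeps its last pose, push and grip.
It fails at once if a loose bystander (glue bottle, paint pot or screwdriver) is shifted by more than 25 mm (distance of any of glue_bottle, paint_pot_red, paint_pot_green, screwdriver_red from where it was at the start of the episode above 0.025 m).
It also fails if it takes over 61 s, if anything falls off the work surface, if the arm or the gripper's body presses on something with over 40 N, if the wrist force passes 120 N, or if a joint passes its speed limit or range.

## Working session

There is one attempt and no reset: what is moved stays moved. The work goes in short steps, Python scripts to look and compute and a tool call to move; the robot and the scene stay as the last step left them, time stands still between calls to the robot, and variables do not carry over. Pictures are saved under pics/ and viewed, at most 10 in all, crops included, and the job is handed in when it is done.

Besides the shell and the picture viewer there is one more tool, called after "Call:" as a command line: name --argument value ..., lists and objects as JSON in quotes. servo_tool: Moves the arm, as the interface text tells. Its arguments: {"type":"object","properties":{"linear":{"type":"array"},"dr":{"type":"array"},"claw":{"type":"array"}},"required":["linear","dr","claw"]}

```bash
ls; mkdir -p pics; python3 - <<'E'
from cell import *
import cv2, numpy as np, pickle
s=state(); print({k:np.round(v,3) for k,v in s.items()})
ims=[]
for n in ("side","top","wrist"):
    c=camera(n); pickle.dump(c,open(f"pics/{n}0.pkl","wb"))
    cv2.imwrite(f"pics/{n}0.png",c["img"][:,:,::-1])
    R=cv2.Rodrigues(np.array(c["rvec"],float))[0]; print(n,c["fx"],c["cx"],c["cy"],"pos",np.round(-R.T@np.array(c["tvec"]),3),"fwd",np.round(R[2],3),"right",np.round(R[0],3))
E
```

```text
pics
{'time_s': np.float64(0.0), 'joints': array([-1.256,  0.125,  1.652,  0.   ,  1.368, -0.083]), 'qvel': array([ 0.001, -0.   , -0.001,  0.   , -0.001,  0.001]), 'joint_torque': array([ 1.0000e-03, -4.2361e+01, -3.6545e+01, -0.0000e+00,  7.0000e-03,
        0.0000e+00]), 'tool_pos': array([ 0.252, -0.599,  0.213]), 'tool_rot': array([ 0.98 ,  0.198, -0.   , -0.001]), 'ft_force': array([-0.274, -0.712,  0.045]), 'moment': array([-0.045,  0.09 ,  0.043]), 'grasp_force': np.float64(0.0), 'gripper_width': np.float64(0.086)}
side 544.0779999223007 276.8299373568914 213.86587316874784 pos [0.599 0.912 0.521] fwd [-0.069 -0.913 -0.403] right [-0.997  0.075 -0.   ]
top 455.42415302321444 278.33108038715307 216.295253198965 pos [ 0.199 -0.033  0.978] fwd [ 0.352 -0.111 -0.929] right [-0.285 -0.958  0.007]
wrist 332.7386287708574 286.4672898338869 210.81604487260813 pos [ 0.313 -0.575  0.372] fwd [-0.242 -0.099 -0.965] right [ 0.387 -0.922 -0.002]
```

View pics/top0.png

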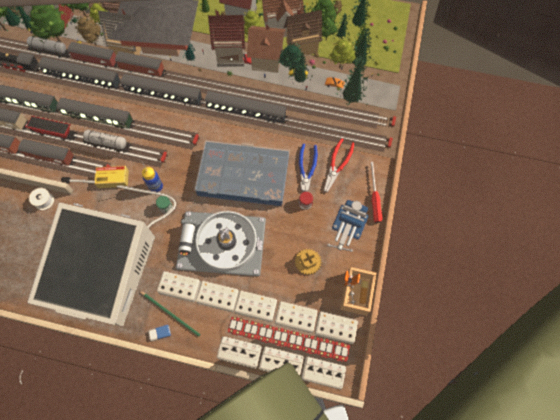

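View pics/side0.png

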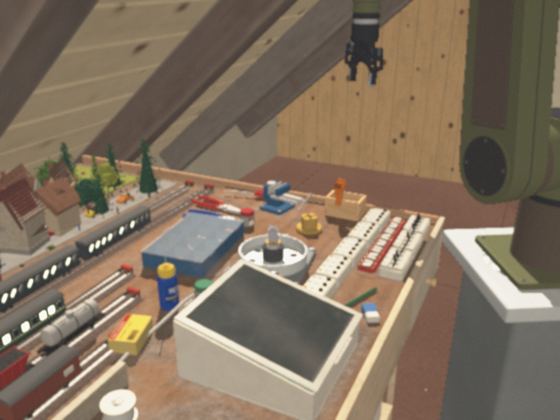

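The top view shows the drum at (226,240), pinion at (308,262), tray at (360,290) with the clip at (352,276). The side view confirms it, with the clip at (340,190), pinion at (309,223) and drum at (273,255). Next, enlarged crops.

```bash
cat > h.py <<'E'
import numpy as np, cv2, pickle
from scipy.spatial.transform import Rotation as Ro
def load(n): return pickle.load(open(f"pics/{n}.pkl","rb"))
def RT(c): return cv2.Rodrigues(np.array(c["rvec"],float))[0], np.array(c["tvec"],float)
def ray(c,p):
    R,t=RT(c); d=R.T@np.array([(p[0]-c["cx"])/c["fx"],(p[1]-c["cy"])/c["fy"],1]); return -R.T@t, d/np.linalg.norm(d)
def atz(c,p,z):
    o,d=ray(c,p); return o+d*(z-o[2])/d[2]
def tri(obs):
    A=0;b=0;L=[]
    for c,p in obs:
        o,d=ray(c,p); P=np.eye(3)-np.outer(d,d); A=A+P; b=b+P@o; L.append((o,P))
    x=np.linalg.solve(A,b); return x,[np.linalg.norm(P@(x-o)) for o,P in L]
def proj(c,X):
    R,t=RT(c); q=np.atleast_2d(X)@R.T+t; return np.c_[c["fx"]*q[:,0]/q[:,2]+c["cx"],c["fy"]*q[:,1]/q[:,2]+c["cy"]]
def crop(c,x0,y0,w,h,s,name,grid=10):
    im=cv2.resize(c["img"][y0:y0+h,x0:x0+w,::-1],None,fx=s,fy=s,interpolation=cv2.INTER_CUBIC)
    for x in range(-(-x0//grid)*grid,x0+w,grid): cv2.line(im,(int((x-x0+.5)*s),0),(int((x-x0+.5)*s),5),(0,255,255),1); cv2.putText(im,str(x),(int((x-x0+.5)*s)-9,14),0,.33,(0,255,255),1)
    for y in range(-(-y0//grid)*grid,y0+h,grid): cv2.line(im,(0,int((y-y0+.5)*s)),(5,int((y-y0+.5)*s)),(0,255,255),1); cv2.putText(im,str(y),(6,int((y-y0+.5)*s)+4),0,.33,(0,255,255),1)
    if name: cv2.imwrite(f"pics/{name}.png",im)
    return im
E
python3 - <<'E'
from h import *
crop(load("top0"),172,200,213,120,3.75,"ctop")
crop(load("side0"),225,165,150,130,4.6,"cside")
o,d=ray(load("side0"),(490,160)); print("shoulder?",o+d*(-o[1])/d[1])
o,d=ray(load("side0"),(365,80)); print("grip at y-.6",o+d*(-.6-o[1])/d[1])
E
```

```text
shoulder? [0.14243513 0.         0.21248979]
grip at y-.6 [ 0.23954002 -0.6         0.25224707]
```

View pics/ctop.png

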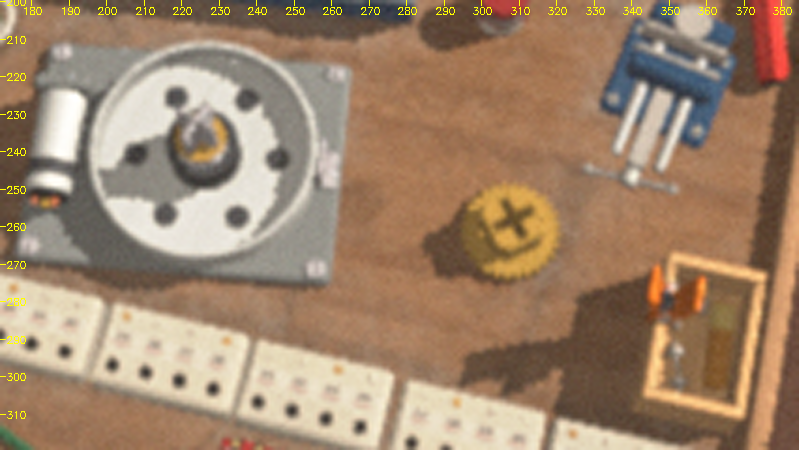

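View pics/cside.png

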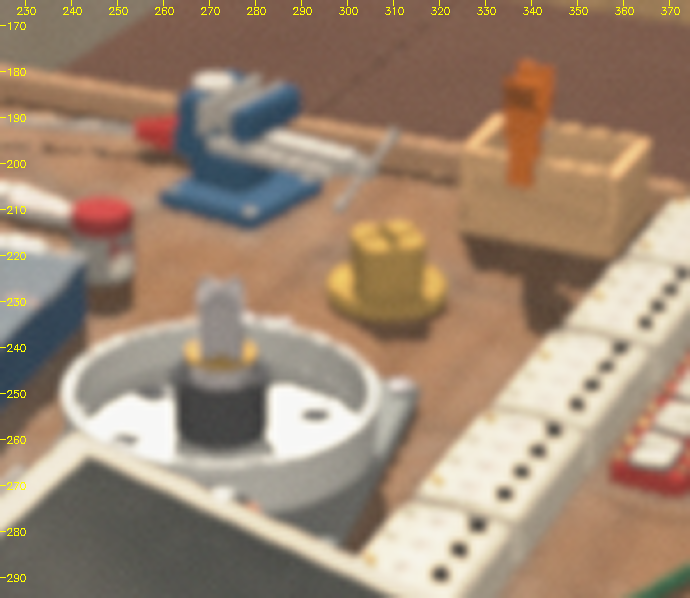

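The top crop shows the tab at (258,242), motor left (drive +y toward image left), pinion cross at (308,258), and tray rim corners (350,268), (376,273), (371,311), (343,304), with the clip handles at (347,278) and (357,277). The side crop shows the clip top at (340,180) and tips near (338,205), and the pinion hub top at (308,216).

```bash
python3 - <<'E'
from h import *
from scipy.optimize import least_squares
T=load("top0");S=load("side0")
def fit(loc,px,z,x0):
    loc=np.array(loc,float);px=np.array(px,float)
    def W(q):
        c,s=np.cos(q[2]),np.sin(q[2]); return np.c_[loc@np.array([[c,s],[-s,c]])+q[:2],np.full(len(loc),z)]
    r=least_squares(lambda q:(proj(T,W(q))-px).ravel(),x0); return r.x,np.abs(r.fun).max()
print("drive", fit([[.069,.093],[.069,-.093],[-.069,-.093],[-.069,.093]],[[184,212],[264,217.5],[258.5,275],[177,268]],.01,[.5,-.2,0]))
print("tray", fit([[.042,.028],[.042,-.028],[-.042,-.028],[-.042,.028]],[[349.5,268],[376,273],[371,311],[343,304]],.045,[.5,-.5,0]))
print("drum c z36",atz(T,(226,240),.036), "tab",atz(T,(258,242),.036))
print("rim L/R/T/B",[np.round(atz(T,p,.036),3) for p in [(195,240),(257,240),(226,211),(226,269)]])
print("hubtop",atz(T,(308.5,258),.032), atz(S,(308.5,216.5),.032), tri([(T,(308.5,258)),(S,(308.5,216.5))]))
print("drum tri",tri([(T,(226,240)),(S,(272.5,250.5))]))
print("spindle top",tri([(T,(225,231)),(S,(272,227))]))
print("clip handle +y",tri([(T,(347,274)),(S,(340,180))]))
print("disc extremes", [np.round(atz(T,p,.008),3) for p in [(294.5,262),(320.5,262),(307,249),(307,274)]])
# spokes of bore cross
for p in [(301,257),(316,258),(310,250),(307,265)]: print(np.round(atz(T,p,.032),4))
E
```

```text
drive (array([ 0.54169656, -0.0082405 , -0.36068767]), np.float64(2.2315981194918493))
tray (array([ 0.34941899, -0.26128262, -0.50958833]), np.float64(1.4507039254491474))
drum c z36 [ 0.53448031 -0.02081844  0.036     ] tab [ 0.51035323 -0.08641911  0.036     ]
rim L/R/T/B [array([0.554, 0.044, 0.036]), array([ 0.515, -0.086,  0.036]), array([ 0.601, -0.038,  0.036]), array([ 0.471, -0.005,  0.036])]
hubtop [ 0.44588557 -0.18132083  0.032     ] [ 0.44728781 -0.17634115  0.032     ] (array([ 0.44652722, -0.1817025 ,  0.02958636]), [np.float64(1.1942993929102578e-05), np.float64(1.1942993929205685e-05)])
drum tri (array([ 0.53677959, -0.0209363 ,  0.03176471]), [np.float64(0.00076599033806257), np.float64(0.0007659903380623831)])
spindle top (array([ 0.53819502, -0.0242199 ,  0.08086096]), [np.float64(0.00014269205802555098), np.float64(0.00014269205802553144)])
clip handle +y (array([ 0.37286201, -0.23338138,  0.09578821]), [np.float64(0.003402373630973343), np.float64(0.0034023736309733528)])
disc extremes [array([ 0.452, -0.153,  0.008]), array([ 0.436, -0.208,  0.008]), array([ 0.473, -0.188,  0.008]), array([ 0.419, -0.171,  0.008])]
[ 0.4526 -0.1665  0.032 ]
[ 0.4413 -0.1968  0.032 ]
[ 0.4621 -0.19    0.032 ]
[ 0.432  -0.1734  0.032 ]
```

Call:
servo_tool --linear '[[0, 0, 1], [0, 0, 1], [0, 0, 1], [0, 0, 1]]' --dr '[[0, 0, 0], [0, 0, 0], [0, 0, 0], [0, 0, 0]]' --claw '[1, 1, 1, 1]'

```text
time_s: 0.65
tool_pos: [0.2517, -0.5989, 0.1132]
tool_rot: [0.98, 0.198, -0.0, -0.0]
ft_force: [-0.5, -0.6, 0.6]
gripper_width: 0.0852
grasp_force: 0.0
```

```bash
python3 -c "
from cell import *
s=state();print(s['joints'],s['tool_pos'],s['time_s'])"
```

```text
[-1.25561619e+00  2.02833249e-01  1.73707593e+00  6.71447311e-06
  1.20239740e+00 -8.26100166e-02] [ 0.25165805 -0.59892589  0.11318227] 0.65
```

Call:
servo_tool --linear '[[0, -1, 0], [0, -1, 0], [0, -1, 0], [0, -1, 0]]' --dr '[[0, 0, 0], [0, 0, 0], [0, 0, 0], [0, 0, 0]]' --claw '[1, 1, 1, 1]'

```text
time_s: 1.15
tool_pos: [0.2126, -0.5061, 0.114]
tool_rot: [0.98, 0.198, -0.0, -0.0]
ft_force: [0.8, 0.4, 0.1]
gripper_width: 0.0852
grasp_force: 0.0
```

```bash
python3 -c "
from cell import *
s=state();print(s['joints'],s['tool_pos'],s['time_s'],s['ft_force'])"
```

```text
[-1.27082051e+00 -1.31985508e-02  1.96832247e+00  1.34610070e-05
  1.18720179e+00 -9.77873706e-02] [ 0.21263771 -0.50605719  0.11398054] 1.15 [0.75116142 0.44037387 0.0658011 ]
```

```bash
python3 - <<'E'
import numpy as np
J=np.array([[-1.256,.125,1.652],[-1.25562,.202833,1.737076],[-1.270821,-.0131986,1.968322]])
P=np.array([[.252,-.599,.213],[.251658,-.598926,.113182],[.212638,-.506057,.11398]])
A=[];b=[]
for j,p in zip(J,P):
    r=np.cos(j[0])*p[0]+np.sin(j[0])*p[1]; l=-np.sin(j[0])*p[0]+np.cos(j[0])*p[1]; print(r,l)
    # unknown L1,L2,r0,z0
    A+= [[np.sin(j[1]),np.sin(j[1]+j[2]),1,0],[np.cos(j[1]),np.cos(j[1]+j[2]),0,1]]; b+=[r,p[2]]
x,res,rk,sv=np.linalg.lstsq(A,b,rcond=None); print("L1,L2,r0,z0(=h-Lt)",x,res,sv)
E
```

```text
0.6475897657337456 0.05415251902647292
0.6474339274779832 0.05360421616284963
0.5462922209591198 0.05360424994860205
L1,L2,r0,z0(=h-Lt) [ 0.46089105  0.61431593 -0.01555041 -0.11722721] [3.1981874e-05] [2.57385693 2.3136823  0.11571998 0.0935071 ]
```

Call:
servo_tool --linear '[[0.98, -0.74, 0], [0.98, -0.74, 0], [0.98, -0.74, 0], [0.98, -0.74, 0], [0.98, -0.74, 0], [0.98, -0.74, 0], [0.98, -0.74, -0.75], [0.98, -0.74, -0.75], [0.98, -0.74, -0.75], [0.98, -0.74, -0.75], [0, 0, 0], [0, 0, 0], [0, 0, 0], [0, 0, 0], [0, 0, 0], [0, 0, 0], [0, 0, 0], [0, 0, 0]]' --dr '[[0, 0, 0], [0, 0, 0], [0, 0, 0], [0, 0, 0], [0, 0, 0], [0, 0, 0], [0, 0, 0], [0, 0, 0], [0, 0, 0], [0, 0, 0], [0, 0, 1], [0, 0, 1], [0, 0, 1], [0, 0, 1], [0, 0, 1], [0, 0, 1], [0, 0, 0], [0, 0, 0]]' --claw '[1, 1, 1, 1, 1, 1, 1, 1, 1, 1, 1, 1, 1, 1, 1, 1, 1, 1]'

```text
time_s: 3.4
tool_pos: [0.3671, -0.2415, 0.1893]
tool_rot: [0.969, -0.247, -0.0, -0.0]
ft_force: [-0.9, -0.0, 0.0]
gripper_width: 0.0854
grasp_force: 0.0
```

```bash
python3 - <<'E'
from cell import *
from h import *
s=state(); print(np.round(s['tool_pos'],4),np.round(s['joints'],3),np.round(s['ft_force'],1),s['time_s'])
R=Ro.from_quat(s['tool_rot']).as_matrix(); print(np.round(R,3))
c=camera("wrist"); pickle.dump(c,open("pics/w1.pkl","wb")); crop(c,0,0,560,420,1.42,"w1",20)
E
```

```text
[ 0.3671 -0.2415  0.1893] [-0.704 -0.351  2.127 -0.     1.366  1.367] [-0.9 -0.   0. ] 3.4
[[ 0.878 -0.48  -0.   ]
 [-0.48  -0.878  0.   ]
 [-0.    -0.    -1.   ]]
```

View pics/w1.png

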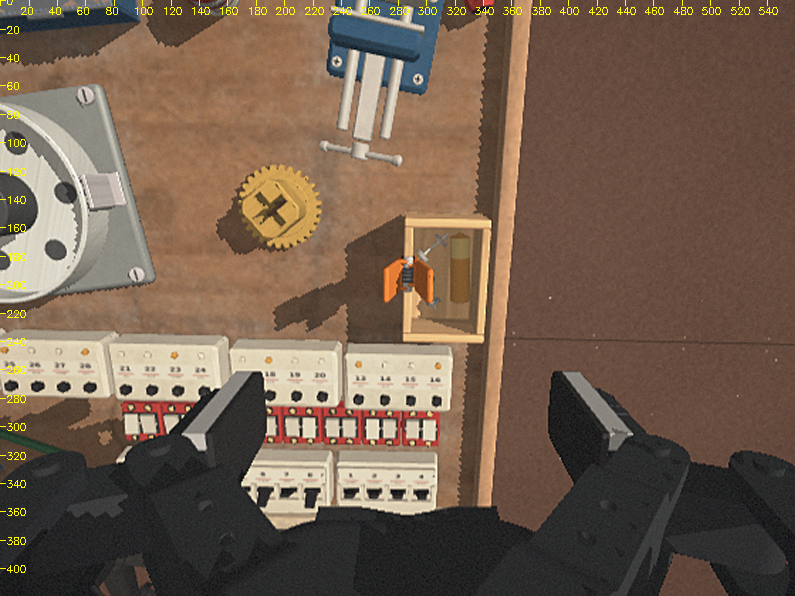

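The wrist view shows the clip with its hinge at about (286,192) on the tray's left wall. The pinion is at (193,146) and the tab at (72,133). Enlarging all three.

```bash
python3 - <<'E'
from h import *
c=load("w1")
a=crop(c,260,145,90,100,5,None); b=crop(c,155,108,75,74,4.6,None); d=crop(c,45,105,75,56,4.6,None)
im=np.zeros((600,796,3),np.uint8); im[:500,:450]=a; im[:b.shape[0],450:450+b.shape[1]]=b; im[341:341+d.shape[0],450:450+d.shape[1]]=d
cv2.imwrite("pics/cw1.png",im)
E
```

```text
(no output)
```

View pics/cw1.png

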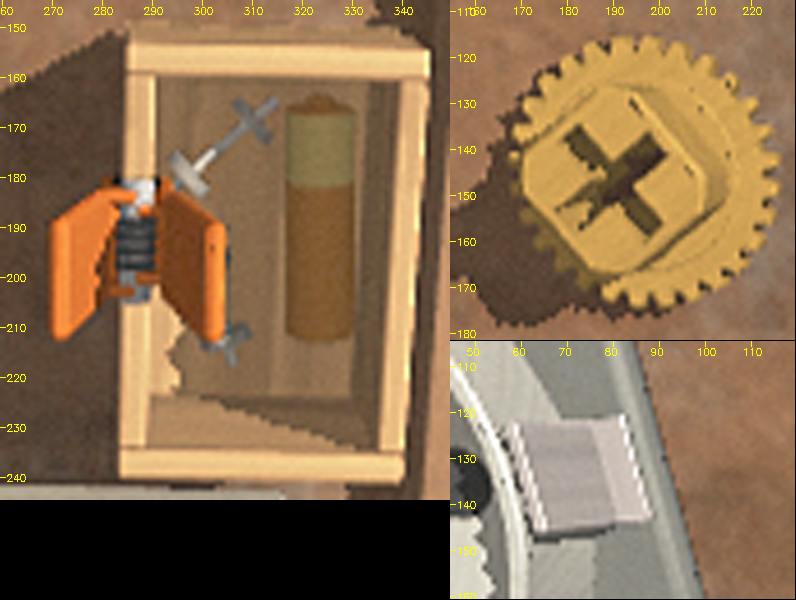

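```bash
python3 - <<'E'
from h import *
from scipy.optimize import least_squares
W=load("w1");T=load("top0");S=load("side0")
def fit(loc,px,x0):
    loc=np.array(loc,float);px=np.array(px,float)
    def P(q):
        c,s=np.cos(q[2]),np.sin(q[2]); return np.c_[loc[:,:2]@np.array([[c,s],[-s,c]])+q[:2],loc[:,2]]
    r=least_squares(lambda q:(proj(W,P(q))-px).ravel(),x0); return np.round(r.x,4),np.round(r.fun,1)
print("tray", fit([[.042,.028,.045],[.042,-.028,.045],[-.042,-.028,.045],[-.042,.028,.045]],[[284.9,153.3],[345.5,153.7],[340.3,240.9],[283.5,240.5]],[.35,-.26,-.5]))
cp=lambda x,y:(x/5+259.5,y/5+144.5); pp=lambda x,y:((x-450)/4.6+154.5,y/4.6+107.5); tp=lambda x,y:((x-450)/4.6+44.5,(y-341)/4.6+104.5)
l,r=atz(W,cp(50,282),.091),atz(W,cp(224,283),.091); print("handles",l,r,(l+r)/2,np.linalg.norm(l-r))
for a,b in (((50,225),(51,338)),((224,225),(224,340))): 
    p,q=atz(W,cp(*a),.091),atz(W,cp(*b),.091); print(" edge",(p+q)/2,np.linalg.norm(p-q),np.arctan2(*(p-q)[1::-1]))
p,q=atz(W,cp(145,180),.062),atz(W,cp(135,302),.062); print("pin",p,q,(p+q)/2,np.linalg.norm(p-q),np.arctan2(*(p-q)[1::-1]))
print("handle height tri", tri([(W,cp(56,230)),(T,(347,274))]), tri([(W,cp(56,282)),(S,(341,180))]))
A=[atz(W,pp(*k),.032) for k in((574,133.5),(652,224),(656.5,143),(565.5,217))]
print("pinion",np.mean(A,0),(A[0]+A[1])/2,(A[2]+A[3])/2,[np.degrees(np.arctan2(*(A[i]-A[i+1])[1::-1])) for i in(0,2)],[np.linalg.norm(A[i]-A[i+1]) for i in (0,2)])
print("pinion h",tri([(W,pp(612,179.5)),(T,(308.5,258)),(S,(308.5,216.5))]))
E=[atz(W,k,.01) for k in((73.4,60.8),(109.4,198.8))]; d=E[0]-E[1]; psi=np.arctan2(d[1],d[0]); print("plate",E,np.linalg.norm(d),psi)
n=np.array([-np.sin(psi),np.cos(psi),0]); print("drive c from plate",(E[0]+E[1])/2+.093*n)
t=[atz(W,tp(*k),.036) for k in((518,425),(545,530))]; d=t[0]-t[1]; print("tab",t,np.linalg.norm(d),np.arctan2(d[1],d[0]),"c",(t[0]+t[1])/2+.069*n)
E
```

```text
tray (array([ 0.3511, -0.2627, -0.5139]), array([-0.8, -0.4,  0.6,  0. ,  0.6,  0.4, -0.4,  0.1]))
handles [ 0.37750044 -0.23306366  0.091     ] [ 0.36408412 -0.25724069  0.091     ] [ 0.37079228 -0.24515217  0.091     ] 0.027650068776549627
 edge [ 0.37745936 -0.23313253  0.091     ] 0.018458491760161014 -0.5056364389143893
 edge [ 0.36407881 -0.25723787  0.091     ] 0.018791059313409113 -0.48684808471432117
pin [ 0.38007305 -0.25182579  0.062     ] [ 0.36171039 -0.23978981  0.062     ] [ 0.37089172 -0.2458078   0.062     ] 0.021955684075705095 -0.5802037397714014
handle height tri (array([ 0.38103633, -0.23738203,  0.07789625]), [np.float64(0.0017568849355521416), np.float64(0.0017568849355521208)]) (array([ 0.37233344, -0.23352893,  0.09366202]), [np.float64(0.005158125815256157), np.float64(0.0051581258152561425)])
pinion [ 0.44792122 -0.18371361  0.032     ] [ 0.44789075 -0.18400649  0.032     ] [ 0.44795168 -0.18342074  0.032     ] [np.float64(9.941405919015509), np.float64(-81.67195338199895)] [np.float64(0.02320077561127461), np.float64(0.02461808933696954)]
pinion h (array([ 0.44710734, -0.18234696,  0.02903354]), [np.float64(0.0011786607684015243), np.float64(0.000690912162971129), np.float64(0.000710660756767021)])
plate [array([ 0.56854792, -0.12495801,  0.01      ]), array([ 0.44464746, -0.07446353,  0.01      ])] 0.13379468145553022 -0.3869900218502732
drive c from plate [ 0.54169615 -0.01358819  0.01      ]
tab [array([ 0.52235243, -0.09265093,  0.036     ]), array([ 0.50362886, -0.0844131 ,  0.036     ])] 0.020455659290037488 -0.4144823350925998 c [ 0.53903144 -0.02463462  0.036     ]
```

Call:
servo_tool --linear '[[0.2, 0.06, 0.86], [0, 0, 0.86], [0, 0, 0.86], [0, 0, 0.86], [0, 0, 0.86], [0, 0, 0], [0, 0, 0], [0, 0, 0], [0, 0, 0], [0, 0, 0], [0, 0, 0], [0, 0, 0]]' --dr '[[0, 0, 0], [0, 0, 0], [0, 0, 0], [0, 0, 0], [0, 0, 0], [0, 0, 0], [0, 0, 0], [0, 0, 0], [0, 0, 0], [0, 0, 0], [0, 0, 0], [0, 0, 0]]' --claw '[1, 1, 1, 1, 1, -1, -1, -1, -1, -1, -1, -1]'

```text
time_s: 4.95
tool_pos: [0.3709, -0.2453, 0.0819]
tool_rot: [0.969, -0.248, -0.0, 0.0]
ft_force: [0.2, -1.5, -0.1]
gripper_width: -0.0002
grasp_force: 0.0
```

```bash
python3 - <<'E'
from cell import *
from h import *
ims=[]
for n in("side","top","wrist"):
    c=camera(n); pickle.dump(c,open(f"pics/{n}2.pkl","wb")); ims.append(c)
a=crop(ims[0],265,140,132,130,3,None); b=crop(ims[1],280,230,132,110,3,None); d=cv2.resize(ims[2]["img"][:,:,::-1],(400,300))
im=np.zeros((600,800,3),np.uint8); im[:390,:396]=a; im[:330,400:796]=b; im[300:,400:]=d
cv2.imwrite("pics/m2.png",im[:600])
E
```

```text
(no output)
```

View pics/m2.png

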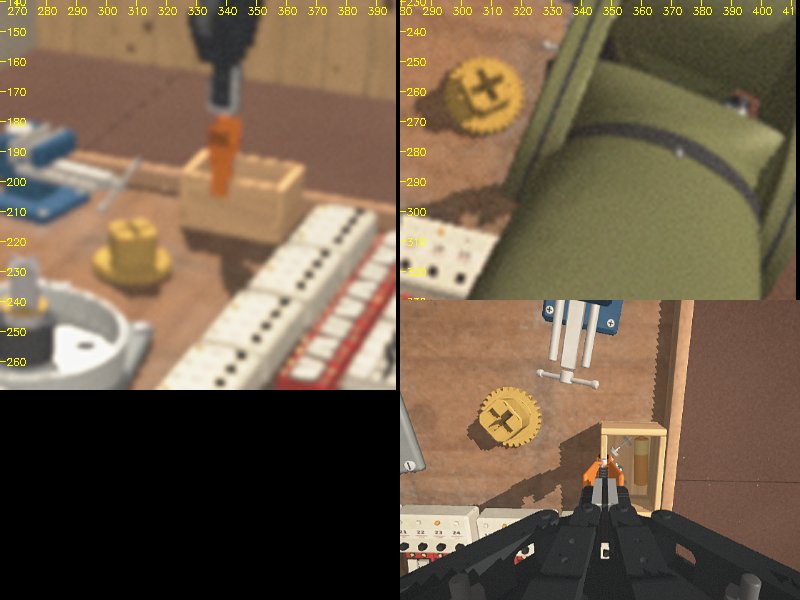

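```bash
python3 - <<'E'
from cell import *
from h import *
s=state(); p=s['tool_pos']; R=Ro.from_quat(s['tool_rot']).as_matrix()
W,S=load("wrist2"),load("side2")
tip=p+R@[0,0,.014]; tip2=tip+R@[.011,0,0]
print(p,"tip W",proj(W,tip),proj(W,tip2),"S",proj(S,tip),proj(S,tip2))
X=np.array([.3708,-.2452,0]); 
for z in(.059,.091): print(z,proj(W,X+[0,0,z]),proj(S,X+[0,0,z]))
a=crop(W,230,190,110,110,4,None); b=crop(S,300,130,80,110,4.4,None)
im=np.zeros((500,800,3),np.uint8); im[:440,:440]=a; im[:484,445:797]=b[:484]
cv2.imwrite("pics/m3.png",im)
E
```

```text
[ 0.3708628  -0.24527887  0.08188136] tip W [[284.33673654 245.3546949 ]] [[284.28717967 226.44419244]] S [[337.94820762 189.12683959]] [[333.41753632 188.41657619]]
0.059 [[284.37917959 239.94778203]] [[337.80719221 192.72439624]]
0.091 [[283.92284671 262.74408032]] [[338.4367937  179.70665253]]
```

View pics/m3.png

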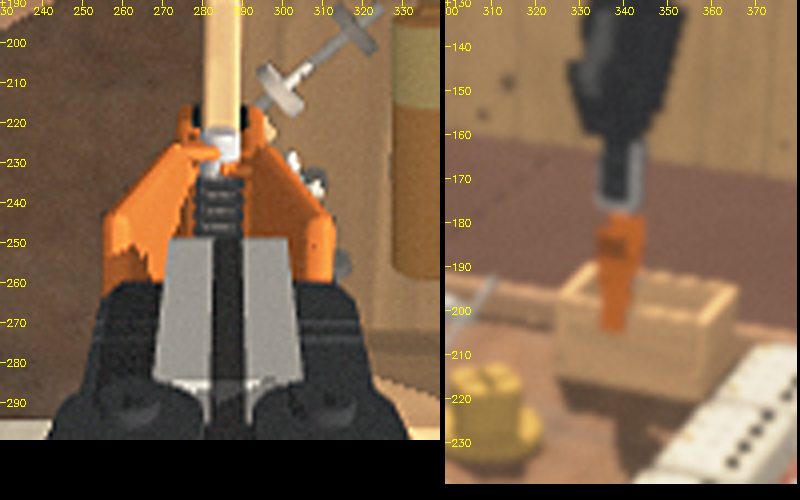

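The fingers have shut above the clip: the tips appear at row 177 in the side view, where the stated tip extent predicts row 189. The clip is untouched. I'll measure the true tip position.

```bash
python3 - <<'E'
from cell import *
from h import *
s=state(); p=s['tool_pos']; R=Ro.from_quat(s['tool_rot']).as_matrix()
W,S=load("wrist2"),load("side2")
x,e=tri([(W,(287,249)),(S,(334,176.8))]); print(x,e,"tool coords",R.T@(x-p))
# joint FK check vs time-0 side image: open tips
for z in (.085,.09,.095,.1,.105):
    t=p+R@[.011,0,0]; t[2]=z; print(z,proj(W,t),proj(S,t))
E
```

```text
[ 0.37931849 -0.25113304  0.09649132] [np.float64(0.0009832198939447269), np.float64(0.0009832198939447154)] tool coords [ 0.01022788  0.0010604  -0.01461118]
0.085 [[284.03907934 237.07219184]] [[333.72779658 181.46523273]]
0.09 [[283.95666438 240.5908046 ]] [[333.81923219 179.42061786]]
0.095 [[283.86912957 244.32800394]] [[333.91096299 177.36940218]]
0.1 [[283.7759825  248.30481168]] [[334.00299042 175.31155366]]
0.105 [[283.67666558 252.54503454]] [[334.0953159  173.24704008]]
```

Call:
servo_tool --linear '[[0, 0, -0.4], [0, 0, 0], [0, 0, 0], [0, 0, 0], [0, -0.04, 0.8], [0, 0, 0.8], [0, 0, 0], [0, 0, 0], [0, 0, 0], [0, 0, 0], [0, 0, 0], [0, 0, 0]]' --dr '[[0, 0, 0], [0, 0, 0], [0, 0, 0], [0, 0, 0], [0, 0, 0], [0, 0, 0], [0, 0, 0], [0, 0, 0], [0, 0, 0], [0, 0, 0], [0, 0, 0], [0, 0, 0]]' --claw '[1, 1, 1, 1, 1, 1, -1, -1, -1, -1, -1, -1]'

```text
time_s: 6.6
tool_pos: [0.3714, -0.2444, 0.052]
tool_rot: [0.969, -0.248, 0.0, 0.0]
ft_force: [1.3, 0.1, -0.9]
gripper_width: 0.0128
grasp_force: 62.6
```

Gripped the clip (12.8 mm, 62.6 N). Lifting it and carrying it to a viewing pose by the drive.

Call:
servo_tool --linear '[[0, 0, -0.6], [0, 0, -1], [0, 0, -1], [0, -1, -0.9], [0, -1, 0], [0, -1, 0], [0, -1, 0], [0, -1, 0], [0, -1, 0], [0, -1, 0], [-0.1, -1, 0], [0, -0.12, 0], [0, 0, 0], [0, 0, 0]]' --dr '[[0, 0, 0], [0, 0, 0], [0, 0, 0], [0, 0, 0], [0, 0, 0], [0, 0, 0], [0, 0, 0], [0, 0, 0], [0, 0, 0], [0, 0, 0], [0, 0, 0], [0, 0, -0.77], [0, 0, 0], [0, 0, 0]]' --claw '[-1, -1, -1, -1, -1, -1, -1, -1, -1, -1, -1, -1, -1, -1]'

```text
time_s: 8.35
tool_pos: [0.467, -0.0655, 0.14]
tool_rot: [0.981, -0.193, 0.0, 0.0]
ft_force: [1.0, 0.3, -0.8]
gripper_width: 0.0129
grasp_force: 62.6
```

```bash
python3 - <<'E'
from cell import *
from h import *
s=state(); print(np.round(s['tool_pos'],4),np.round(s['joints'],3),s['gripper_width'],s['grasp_force'],s['time_s'])
R=Ro.from_quat(s['tool_rot']).as_matrix(); print(np.round(R,4))
for n in("wrist","side"):
    c=camera(n); pickle.dump(c,open(f"pics/{n}3.pkl","wb")); c["img"]
W,S=load("wrist3"),load("side3")
a=cv2.resize(W["img"][:,:,::-1],(560,420)); 
w=crop(W,100,0,380,330,1.4,None,20); b=crop(S,240,160,105,120,2.5,None)
im=np.zeros((462,800,3),np.uint8); im[:462,:532]=w[:462]; im[:300,535:535+262]=b
cv2.imwrite("pics/m4.png",im)
E
```

```text
[ 0.467  -0.0655  0.14  ] [-0.253 -0.225  2.113 -0.     1.252  1.706] 0.012885287863870503 62.572360038757324 8.35
[[ 9.254e-01 -3.789e-01  6.000e-04]
 [-3.789e-01 -9.254e-01 -2.000e-04]
 [ 6.000e-04 -0.000e+00 -1.000e+00]]
```

View pics/m4.png

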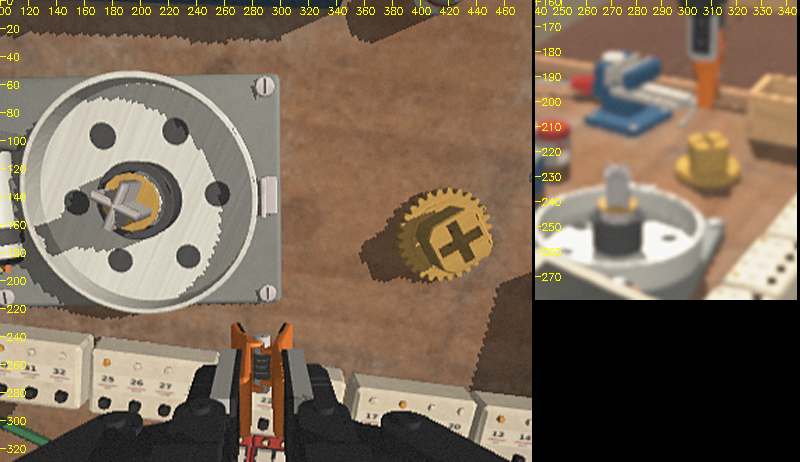

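The wrist view shows the rim ellipse spanning about (117–284, 50–223) and the plate's -y edge at column 299, vertical, so the drive is aligned with the tool. The tab is at about (289,140), the pinion cross at (429,171), and the clip is held upright with jaws open. Fitting the drive pose.

```bash
python3 - <<'E'
from h import *
from scipy.optimize import least_squares
W=load("wrist3"); d=lambda x,y:np.array([x/1.4+99.5,y/1.4-.5])
th=np.linspace(0,2*np.pi,721); circ=np.c_[.066*np.cos(th),.066*np.sin(th),0*th+.036]
obs_corner=np.array([d(280,75),d(279.5,302)]); bb=np.array([*d(25,70),*d(259,313)])
def place(loc,q):
    c,s=np.cos(q[2]),np.sin(q[2]); L=np.atleast_2d(loc); return np.c_[L[:,:2]@np.array([[c,s],[-s,c]])+q[:2],L[:,2]]
def f(q,full=False):
    k=proj(W,place(np.array([[.069,-.093,.01],[-.069,-.093,.01]]),q)); e=proj(W,place(circ,q))
    return np.r_[(k-obs_corner).ravel(),e.min(0)-bb[:2],e.max(0)-bb[2:]]
r=least_squares(f,[.538,-.022,-.387],loss="soft_l1"); q=r.x; print(q,np.round(f(q),1))
print("tab obs",d(262,178),d(276,216),"pred top inner/outer",proj(W,place([[.011,-.0675,.036],[-.011,-.0675,.036],[.011,-.0705,.036],[-.011,-.0705,.036]],q)).round(1).tolist())
print("lock",place([[0,-.06675,.036]],q))
print("spindle top pred disp",(proj(W,place([[0,0,.084]],q))-[99.5,-.5])*1.4)
# height check of rim: fit with free z
def g(p):
    c2=circ.copy(); c2[:,2]=p[2]; e=proj(W,place(c2,[p[0],p[1],0])); return np.r_[e.min(0)-bb[:2],e.max(0)-bb[2:]]
r=least_squares(g,[.538,-.022,.036]); print("rim free z",r.x,r.fun)
T=load("top0"); S=load("side0"); print(proj(T,place([[0,0,.036],[0,-.069,.036]],q)),proj(S,place([[0,0,.036],[0,0,.084]],q)))
E
```

```text
[ 0.53920508 -0.02213494 -0.38846257] [17.4 -1.2 14.3  2.9 -5.3 -0.1 -1.5  0.5]
tab obs [286.64285714 126.64285714] [296.64285714 153.78571429] pred top inner/outer [[284.9, 127.6], [284.9, 156.5], [288.8, 127.6], [288.8, 156.5]]
lock [[ 0.51392245 -0.08391156  0.036     ]]
spindle top pred disp [[110.5034223  206.55044038]]
rim free z [ 0.53859412 -0.0238115   0.03251294] [-0.78722294  0.72742479  0.79407926 -0.83035501]
[[226.05618476 237.86793797]
 [257.47575434 240.91523086]] [[271.56844194 248.45495839]
 [271.46690789 225.95667143]]
```

```bash
python3 - <<'E'
from h import *
from scipy.optimize import least_squares
W=load("wrist3"); d=lambda x,y:np.array([x/1.4+99.5,y/1.4-.5])
th=np.linspace(0,2*np.pi,721); bb=np.array([*d(25,70),*d(259,313)]); psi=-.3886
def place(loc,q):
    c,s=np.cos(psi),np.sin(psi); L=np.atleast_2d(loc); return np.c_[L[:,:2]@np.array([[c,s],[-s,c]])+q[:2],L[:,2]]
circ=np.c_[.066*np.cos(th),.066*np.sin(th),0*th+.036]
f=lambda q:(lambda e:np.r_[e.min(0)-bb[:2],e.max(0)-bb[2:]])(proj(W,place(circ,q)))
q=least_squares(f,[.538,-.022]).x; print(q,f(q).round(1))
print("tab pred",proj(W,place([[.011,-.0675,.036],[-.011,-.0675,.036],[0,-.0705,.036],[0,-.0705,.01],[0,-.066,.036],[0,-.063,.036]],q)).round(1).tolist())
print("lock",place([[0,-.06675,.036]],q),"spindle top",(proj(W,place([[0,0,.084]],q))-[99.5,-.5])*1.4)
g=cv2.cvtColor(W["img"],cv2.COLOR_RGB2GRAY)
for r in(120,136,141,146): print(r,g[r,272:304].tolist())
print("col 291",g[118:165,291].tolist())
E
```

```text
[ 0.53820227 -0.02459145] [-1.9 -0.2  1.9  0.5]
tab pred [[288.3, 127.6], [288.3, 156.5], [292.2, 142.2], [291.7, 140.3], [286.4, 142.2], [282.5, 142.2]]
lock [[ 0.51291115 -0.0863646   0.036     ]] spindle top [[116.3383033  206.54041211]]
120 [125, 127, 131, 127, 119, 211, 219, 213, 236, 166, 129, 131, 136, 136, 135, 138, 134, 138, 136, 138, 138, 137, 137, 137, 138, 142, 150, 150, 125, 115, 118, 120]
136 [122, 129, 132, 126, 130, 124, 121, 115, 227, 214, 211, 254, 59, 69, 115, 179, 178, 216, 184, 186, 189, 190, 190, 193, 194, 222, 132, 149, 127, 117, 113, 115]
141 [129, 126, 122, 125, 125, 124, 119, 114, 201, 213, 211, 234, 110, 66, 114, 200, 186, 224, 185, 189, 188, 188, 192, 189, 195, 222, 137, 153, 131, 116, 117, 113]
146 [131, 124, 126, 124, 124, 128, 129, 117, 200, 214, 212, 241, 76, 66, 94, 200, 184, 220, 185, 184, 188, 190, 189, 190, 196, 223, 134, 158, 123, 96, 101, 101]
col 291 [138, 140, 138, 138, 138, 133, 134, 127, 216, 208, 188, 190, 190, 189, 189, 186, 187, 186, 186, 189, 188, 183, 188, 189, 188, 189, 188, 184, 184, 188, 190, 188, 183, 192, 148, 127, 136, 136, 133, 134, 136, 135, 132, 135, 133, 133, 131]
```

```bash
python3 - <<'E'
from cell import *
from h import *
W=load("wrist3"); s=state(); p=s['tool_pos']; R=Ro.from_quat(s['tool_rot']).as_matrix()
L=atz(W,(284.7,139.5),.036); print("lock W3",L)
print("W1+W3+top tri of tab/lock",tri([(W,(284.7,139.5)),(load("w1"),(61.3,134.1)),(load("top0"),(257.3,242))]))
d=lambda x,y:np.array([x/1.4+99.5,y/1.4-.5])
for z in(.14,.147,.155): print("clip pin?",z,R.T@(atz(W,d(262,340),z)-p))
print("L in tool",R.T@(L-p), "cam h",-RT(W)[0].T@RT(W)[1])
g=cv2.cvtColor(W["img"],cv2.COLOR_RGB2GRAY)
for c in(287,288,289): print(c,g[118:165,c].tolist())
hsv=cv2.cvtColor(W["img"],cv2.COLOR_RGB2HSV); m=(hsv[...,1]>170)&(hsv[...,0]<14)&(hsv[...,2]>120); 
for r in range(226,300,6):
    x=np.flatnonzero(m[r,230:340])+230; print(r,x.min() if len(x) else None,x.max() if len(x) else None,len(x))
E
```

```text
lock W3 [ 0.51560687 -0.08524042  0.036     ]
W1+W3+top tri of tab/lock (array([ 0.51449951, -0.0849368 ,  0.02969856]), [np.float64(0.0008197164794505896), np.float64(0.000995114609780087), np.float64(0.0015973901295196638)])
clip pin? 0.14 [ 0.00697704  0.00119885 -0.00028433]
clip pin? 0.147 [ 0.00960871  0.00120374 -0.00728342]
clip pin? 0.155 [ 0.01261634  0.00120933 -0.01528238]
L in tool [ 0.05251403 -0.00029909  0.10373148] cam h [ 0.52806346 -0.09208253  0.29892311]
287 [137, 137, 138, 134, 133, 136, 137, 135, 109, 180, 201, 196, 198, 193, 192, 184, 188, 186, 179, 179, 186, 190, 189, 200, 201, 205, 202, 205, 200, 193, 196, 194, 199, 202, 200, 197, 200, 143, 128, 135, 134, 138, 134, 137, 138, 134, 132]
288 [139, 139, 134, 137, 142, 132, 133, 134, 111, 186, 207, 201, 197, 192, 190, 188, 183, 183, 178, 182, 183, 192, 190, 186, 191, 190, 194, 192, 184, 186, 183, 187, 195, 192, 191, 191, 197, 144, 120, 132, 133, 131, 132, 132, 134, 132, 133]
289 [136, 139, 138, 139, 137, 140, 134, 128, 158, 201, 213, 210, 208, 211, 212, 209, 205, 203, 216, 216, 217, 225, 222, 224, 224, 222, 225, 220, 220, 224, 225, 230, 229, 231, 234, 219, 242, 170, 122, 133, 133, 133, 135, 133, 130, 131, 135]
226 None None 0
232 267 308 8
238 271 308 12
244 276 308 20
250 275 300 15
256 275 293 5
262 272 301 7
268 274 301 6
274 271 302 21
280 271 302 13
286 272 301 11
292 272 301 11
298 272 301 11
```

Call:
servo_tool --linear '[[0.7, -0.08, 0], [0.7, 0, 0], [0.66, 0, 0], [0, 0, 0.8], [0, 0, 0.8], [0, 0, 0.8], [0, 0, 0.8], [0, 0, 0.6], [0, 0, 0], [0, 0, 0]]' --dr '[[0, 0, 0], [0, 0, 0], [0, 0, 0], [0, 0, 0], [0, 0, 0], [0, 0, 0], [0, 0, 0], [0, 0, 0], [0, 0, 0], [0, 0, 0]]' --claw '[-1, -1, -1, -1, -1, -1, -1, -1, -1, -1]'

```text
time_s: 9.7
tool_pos: [0.5155, -0.0829, 0.0448]
tool_rot: [0.981, -0.192, 0.0, 0.0]
ft_force: [-0.2, 0.7, -0.4]
gripper_width: 0.0128
grasp_force: 62.5
```

Call:
servo_tool --linear '[[0, 0, 0], [0, 0, 0], [0, 0, 0], [0, 0, 0], [0, 0, -0.6], [0, 0, -1], [0, 0, -1], [0, 0, -1], [-1, 0, -1], [-1, 0, 0], [0, 0, 0]]' --dr '[[0, 0, 0], [0, 0, 0], [0, 0, 0], [0, 0, 0], [0, 0, 0], [0, 0, 0], [0, 0, 0], [0, 0, 0], [0, 0, 0], [0, 0, 0], [0, 0, 0]]' --claw '[0, 0, 0, 0, 0, 0, 0, 0, 0, 0, 0]'

```text
time_s: 11.08
tool_pos: [0.4688, -0.0637, 0.1607]
tool_rot: [0.981, -0.192, 0.001, 0.0]
ft_force: [0.6, -0.1, -0.5]
gripper_width: 0.0423
grasp_force: 0.0
```

```bash
python3 - <<'E'
from cell import *
from h import *
s=state(); print(np.round(s['tool_pos'],4),s['gripper_width'],s['time_s'],np.round(s['ft_force'],1))
for n in("wrist","side","top"):
    c=camera(n); pickle.dump(c,open(f"pics/{n}4.pkl","wb"))
W,S=load("wrist4"),load("side4")
a=crop(W,110,20,200,200,2.5,None,20); b=crop(S,225,195,100,90,2.95,None); 
u=proj(W,np.array([[.538,-.0235,.084]]))[0].astype(int); print(u)
c=crop(W,u[0]-30,u[1]-25,60,50,4.9,None,5)
im=np.zeros((600,800,3),np.uint8); im[:500,:500]=a; im[:b.shape[0],503:503+b.shape[1]]=b[:,:297]; im[300:300+c.shape[0],503:503+c.shape[1]]=c
im[500:,:500]=cv2.resize(load("wrist4")["img"][:,:,::-1],(500,375))[275:,:]
cv2.imwrite("pics/m5.png",im)
E
```

```text
[ 0.4688 -0.0637  0.1607] 0.04229162371085057 11.075 [ 0.6 -0.1 -0.5]
[193 146]
```

View pics/m5.png

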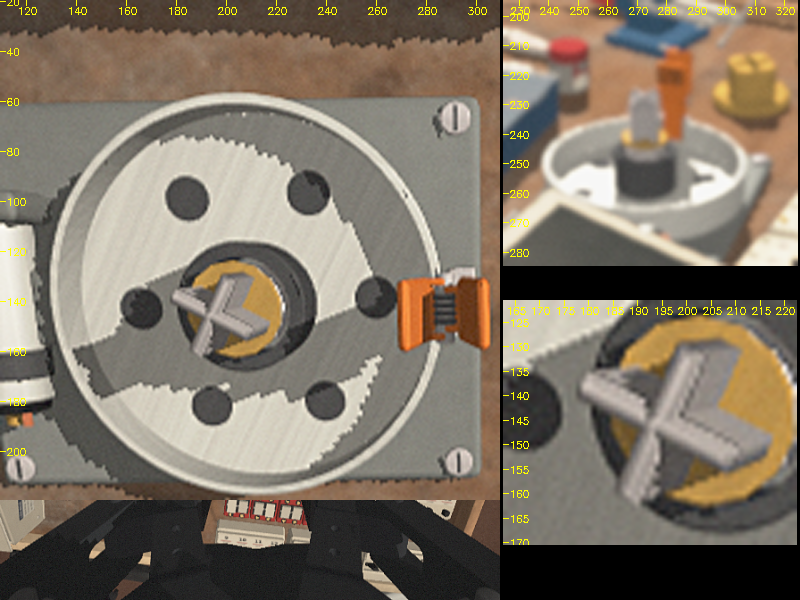

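The clip bites rim and tab at (288,145), upright and released. The spindle cross has its centre at about (194,146) with tips near (179,137), (207,153), (200,130) and (189,160). I'm now working out the angles.

```bash
python3 - <<'E'
from h import *
from scipy.optimize import minimize
W=load("wrist4"); k=lambda x,y:np.array([(x-503)/4.9+162.5,(y-300)/4.9+120.5])
P=[atz(W,k(*a),.084) for a in((585,380),(722,460),(685,347),(634,496),(657,425))]
for a in P: print(a.round(4))
for i in(0,2):
    d=P[i]-P[i+1]; print("ang",np.degrees(np.arctan2(d[1],d[0])),"len",np.linalg.norm(d),"mid",(P[i]+P[i+1])/2)
# template: rectified patch around centre on z=.084, mean brightness contrast of cross vs surroundings
g=cv2.cvtColor(W["img"],cv2.COLOR_RGB2HSV); sat=cv2.GaussianBlur(g[...,1],(3,3),0).astype(np.float32); gr=cv2.cvtColor(W["img"],cv2.COLOR_RGB2GRAY).astype(np.float32)
n=np.linspace(-.0115,.0115,47); w=np.linspace(-.0012,.0012,5); A,B=np.meshgrid(n,w); A=A.ravel();B=B.ravel()
loc=np.r_[np.c_[A,B],np.c_[-B,A]]; nb=[np.c_[A,B*0+o] for o in(-.0035,.0035)]; nb=np.vstack(nb+[np.c_[-x[:,1],x[:,0]] for x in nb]); nb=nb[np.hypot(*nb.T)>.006]
def samp(im,L,q):
    c,s=np.cos(q[2]),np.sin(q[2]); X=np.c_[L@np.array([[c,s],[-s,c]])+q[:2],np.full(len(L),.084)]; u=proj(W,X).astype(np.float32); return cv2.remap(im,u[:,:1],u[:,1:],cv2.INTER_LINEAR).mean()
best=[]
for th in np.radians(np.arange(0,90,1.)):
    for dx in np.arange(-.005,.0051,.001):
        for dy in np.arange(-.005,.0051,.001):
            q=[.538+dx,-.0235+dy,th]; best.append((samp(gr,loc,q)-samp(gr,nb,q)-.3*samp(sat,loc,q),np.degrees(th),q[0],q[1]))
best.sort(reverse=True); print(np.round(best[:8],4))
M=load("wrist3")
E
```

```text
[ 0.5481 -0.0171  0.084 ]
[ 0.5307 -0.0302  0.084 ]
[ 0.5468 -0.0322  0.084 ]
[ 0.5308 -0.0162  0.084 ]
[ 0.5386 -0.0238  0.084 ]
ang 36.902960024902185 len 0.021767946399654653 mid [ 0.53936388 -0.02364863  0.084     ]
ang -44.964592498322126 len 0.022613300538791094 mid [ 0.53881368 -0.02421158  0.084     ]
[[ 4.72736e+01  4.20000e+01  5.39000e-01 -2.55000e-02]
 [ 4.69296e+01  4.10000e+01  5.39000e-01 -2.55000e-02]
 [ 4.68422e+01  4.30000e+01  5.39000e-01 -2.55000e-02]
 [ 4.62837e+01  4.00000e+01  5.39000e-01 -2.55000e-02]
 [ 4.59585e+01  3.90000e+01  5.38000e-01 -2.55000e-02]
 [ 4.56270e+01  4.40000e+01  5.39000e-01 -2.55000e-02]
 [ 4.54714e+01  3.80000e+01  5.38000e-01 -2.55000e-02]
 [ 4.53802e+01  4.00000e+01  5.38000e-01 -2.55000e-02]]
```

Call:
servo_tool --linear '[[0, 0, 0], [0, 0, 0], [0, 0, 0], [0, 0, 0], [-0.72, 0.92, 0.1], [-0.72, 0.92, 0.1], [-0.72, 0.92, 0.1], [-0.72, 0.92, 0.1], [-0.72, 0.92, 0.1], [0, 0, 0], [0, 0, 0]]' --dr '[[0, 0, -0.91], [0, 0, -0.91], [0, 0, -0.91], [0, 0, -0.91], [0, 0, 0], [0, 0, 0], [0, 0, 0], [0, 0, 0], [0, 0, 0], [0, 0, 0], [0, 0, 0]]' --claw '[0.1, 0.1, 0.1, 0.1, 0.1, 0.1, 0.1, 0.1, 0.1, 0.1, 0.1]'

```text
time_s: 12.6
tool_pos: [0.3989, -0.1917, 0.1469]
tool_rot: [0.997, 0.079, -0.0, -0.0]
ft_force: [-0.6, -0.1, -0.2]
gripper_width: 0.0471
grasp_force: 0.0
```

```bash
cat >> h.py <<'E'
def cross(W,z,c0,half,wid,bright,span=.006,side=None):
    """fit a cross (bright or dark) lying on plane z near c0; returns score, angle deg, x, y"""
    hsv=cv2.cvtColor(W["img"],cv2.COLOR_RGB2HSV).astype(np.float32); gr=cv2.cvtColor(W["img"],cv2.COLOR_RGB2GRAY).astype(np.float32)
    im=cv2.GaussianBlur(gr-.6*hsv[...,1] if bright else -gr,(3,3),0)
    A,B=[a.ravel() for a in np.meshgrid(np.linspace(-half,half,41),np.linspace(-wid/2,wid/2,5)*.8)]
    sw=lambda x:np.c_[-x[:,1],x[:,0]]
    loc=np.c_[A,B]; loc=np.r_[loc,sw(loc)]
    nb=np.vstack([np.c_[A,0*A+o*(wid/2+.0015)] for o in(-1,1)]); nb=np.r_[nb,sw(nb)]; nb=nb[np.abs(nb).min(1)>wid/2+.001] 
    def sc(q):
        c,s=np.cos(q[2]),np.sin(q[2]); M=np.array([[c,s],[-s,c]])
        f=lambda L:cv2.remap(im,*[np.ascontiguousarray(a,np.float32) for a in proj(W,np.c_[L@M+q[:2],np.full(len(L),z)]).T[:,:,None]],cv2.INTER_LINEAR).mean()
        return f(loc)-f(nb)
    from scipy.optimize import minimize
    g=np.arange(-span,span+1e-6,.0015)
    b=max((sc([c0[0]+x,c0[1]+y,t]),c0[0]+x,c0[1]+y,t) for x in g for y in g for t in np.radians(np.arange(0,90,3.)))
    r=minimize(lambda p:-sc([p[0]/100,p[1]/100,p[2]]),[b[1]*100,b[2]*100,b[3]],method="Nelder-Mead",options=dict(initial_simplex=np.array([[b[1]*100,b[2]*100,b[3]]]*4)+np.vstack([np.zeros(3),np.diag([.08,.08,.04])])))
    return -r.fun,np.degrees(r.x[2])%90,r.x[0]/100,r.x[1]/100
E
python3 - <<'E'
from cell import *
from h import *
s=state(); p=s['tool_pos']; R=Ro.from_quat(s['tool_rot']).as_matrix(); print(p.round(4),s['gripper_width'],np.degrees(np.arctan2(R[1,0],R[0,0])))
c=camera("wrist"); pickle.dump(c,open("pics/wrist5.pkl","wb"))
r=cross(c,.032,(.447,-.183),.0125,.0064,False); print("pinion",r,"tool",R.T@(np.r_[r[2:],.032]-p))
r=cross(load("wrist4"),.084,(.539,-.0243),.0105,.003,True); print("spindle w4",r)
r=cross(load("w1"),.032,(.447,-.183),.0125,.0064,False); print("pinion w1",r)
# disc outline as a check
hsv=cv2.cvtColor(c["img"],cv2.COLOR_RGB2HSV); m=((hsv[...,0]>15)&(hsv[...,0]<30)&(hsv[...,1]>110)&(hsv[...,2]>110)).astype(np.uint8)
n,l,st,ce=cv2.connectedComponentsWithStats(m); i=1+np.argmax(st[1:,4]); print(st[i],ce[i],atz(c,(st[i,0]+st[i,2]/2,st[i,1]+st[i,3]/2),.008))
print(proj(c,np.array([[r[2],r[3],.032]])))
E
```

```text
[ 0.3989 -0.1917  0.1469] 0.04710993099923316 9.108617000800992
pinion (np.float64(104.62187194824219), np.float64(9.087352581181285), np.float64(0.4472763463873046), np.float64(-0.18295228410521244)) tool [ 0.04916568 -0.00094122  0.11489206]
spindle w4 (np.float64(70.2041244506836), np.float64(40.10794361759656), np.float64(0.5387324135529196), np.float64(-0.024638795310484803))
pinion w1 (np.float64(75.62431335449219), np.float64(9.52037757632119), np.float64(0.44725895597604515), np.float64(-0.18357116548903263))
[ 251  106   67   68 2888] [284.25865651 139.00207756] [ 0.44754379 -0.1832848   0.008     ]
[[284.58668576 142.09482076]]
```

Call:
servo_tool --linear '[[0.98, -0.08, 0], [0.98, 0, 0], [0, 0, 1], [0, 0, 1], [0, 0, 1], [0, 0, 1], [0, 0, 1], [0, 0, 0.5], [0, 0, 0.4], [0, 0, 0.18], [0, 0, 0], [0, 0, 0], [0, 0, 0], [0, 0, 0], [0, 0, 0]]' --dr '[[0, 0, 0], [0, 0, 0], [0, 0, 0], [0, 0, 0], [0, 0, 0], [0, 0, 0], [0, 0, 0], [0, 0, 0], [0, 0, 0], [0, 0, 0], [0, 0, 0], [0, 0, 0], [0, 0, 0], [0, 0, 0], [0, 0, 0]]' --claw '[0.1, 0.1, 0.1, 0.1, 0.1, 0.1, 0.1, 0.1, 0.1, 0.1, -1, -1, -1, -1, -1]'

```text
time_s: 14.52
tool_pos: [0.4468, -0.1823, -0.0046]
tool_rot: [0.997, 0.08, 0.0, 0.0]
ft_force: [-0.5, 0.7, 2.8]
gripper_width: 0.0307
grasp_force: 61.5
```

Call:
servo_tool --linear '[[0, 0, -0.5], [0, 0, -1], [0, 0, -1], [0, 0, -1], [0, 0, -1], [0, 0, -1], [0, 0, -0.3], [0, 0, 0], [0, 0, 0], [0, 0, 0], [0.945, -0.475, 0], [0.945, -0.475, 0], [0.945, -0.475, 0], [0.945, -0.475, 0], [0.945, -0.475, 0], [0, 0, 0], [0, 0, 0]]' --dr '[[0, 0, 0], [0, 0, 0], [0, 0, 0], [0, 0, 0], [0, 0, 0], [0, 0, 0], [0, 0, -0.93], [0, 0, -0.93], [0, 0, -0.93], [0, 0, -0.93], [0, 0, 0], [0, 0, 0], [0, 0, 0], [0, 0, 0], [0, 0, 0], [0, 0, 0], [0, 0, 0]]' --claw '[-1, -1, -1, -1, -1, -1, -1, -1, -1, -1, -1, -1, -1, -1, -1, -1, -1]'

```text
time_s: 16.65
tool_pos: [0.4962, -0.06, 0.1401]
tool_rot: [0.936, 0.351, -0.0, 0.0]
ft_force: [-0.1, -0.1, -0.5]
gripper_width: 0.0306
grasp_force: 61.0
```

```bash
python3 - <<'E'
from cell import *
from h import *
s=state(); p=s['tool_pos']; R=Ro.from_quat(s['tool_rot']).as_matrix(); print(p.round(4),s['gripper_width'],s['grasp_force'],"phi",np.degrees(np.arctan2(R[1,0],R[0,0])),s['ft_force'].round(1))
c=camera("wrist"); pickle.dump(c,open("pics/wrist6.pkl","wb"))
for h,w in((.0105,.003),(.0115,.004),(.010,.002)):
    r=cross(c,.084,(.5388,-.0243),h,w,True); print("spindle",np.round(r,4),"tool",R.T@(np.r_[r[2:],.084]-p))
print(proj(c,np.array([[r[2],r[3],.084]])))
# held pinion: hub-top cross
Z=p[2]+.0046+.032; r=cross(c,Z,p[:2]+R[:2,:2]@[.0004,.0011],.0125,.0064,False,span=.0045); print("held bore",np.round(r,4),"tool",R.T@(np.r_[r[2:],Z]-p),proj(c,np.array([[r[2],r[3],Z]])))
hsv=cv2.cvtColor(c["img"],cv2.COLOR_RGB2HSV); m=((hsv[...,0]>15)&(hsv[...,0]<30)&(hsv[...,1]>110)&(hsv[...,2]>110)).astype(np.uint8); m[:180]=0
n,l,st,ce=cv2.connectedComponentsWithStats(m); i=1+np.argmax(st[1:,4]); print(st[i]); D=p+R@[.0004,.0011,0]; D[2]=p[2]+.0046+.008
th=np.linspace(0,2*np.pi,361); e=proj(c,D+np.c_[.029*np.cos(th),.029*np.sin(th),0*th]); print("disc pred",e.min(0),e.max(0))
E
```

```text
[ 0.4962 -0.06    0.1401] 0.03057061938378302 60.99374324083328 phi 41.110342679747355 [-0.1 -0.1 -0.5]
spindle [ 9.47270e+01  4.09566e+01  5.39100e-01 -2.26000e-02] tool [ 5.70158114e-02 -4.59735043e-05  5.60603084e-02]
spindle [ 8.61573e+01  4.03961e+01  5.38800e-01 -2.26000e-02] tool [ 0.05678226 -0.00018736  0.05606038]
spindle [ 8.83743e+01  4.10050e+01  5.38700e-01 -2.29000e-02] tool [ 5.65052838e-02 -2.57930866e-05  5.60605358e-02]
[[285.06536489 134.94201636]]
held bore [49.1816 41.3279  0.4967 -0.0607] tool [-7.35461196e-05  8.70250969e-04 -3.65997754e-02] [[286.52892373 287.25503612]]
[ 248  250   78   71 3527]
disc pred [225.93719951 202.66891377] [348.12492324 315.79589466]
```

```bash
python3 - <<'E'
from h import *
c=load("wrist6"); 
for r in range(186,335,6): print(r,[tuple(int(v) for v in c["img"][r,k]) for k in(240,262,286,310,332)])
E
```

```text
186 [(133, 131, 121), (224, 222, 209), (243, 238, 229), (138, 135, 124), (142, 138, 128)]
192 [(103, 99, 94), (131, 130, 119), (135, 131, 124), (134, 132, 123), (104, 101, 94)]
198 [(220, 212, 198), (137, 130, 123), (136, 135, 125), (132, 115, 100), (242, 242, 231)]
204 [(139, 138, 129), (101, 100, 91), (137, 134, 127), (103, 108, 103), (250, 159, 75)]
210 [(70, 54, 49), (238, 236, 224), (120, 93, 57), (80, 58, 34), (144, 73, 26)]
216 [(147, 116, 88), (120, 95, 54), (122, 98, 58), (189, 148, 81), (119, 66, 33)]
222 [(125, 96, 68), (118, 92, 53), (117, 95, 52), (117, 94, 52), (174, 139, 74)]
228 [(96, 75, 44), (113, 92, 52), (118, 94, 51), (115, 89, 49), (93, 73, 42)]
234 [(121, 97, 53), (93, 71, 38), (98, 78, 48), (93, 74, 45), (206, 157, 82)]
240 [(118, 94, 57), (100, 82, 51), (95, 78, 46), (97, 76, 42), (204, 159, 83)]
246 [(125, 99, 60), (98, 80, 42), (95, 76, 39), (97, 75, 41), (207, 159, 85)]
252 [(90, 88, 86), (115, 93, 52), (120, 97, 56), (122, 101, 59), (90, 91, 85)]
258 [(96, 95, 89), (118, 95, 51), (147, 110, 76), (115, 90, 45), (95, 91, 87)]
264 [(93, 89, 86), (217, 172, 9
[... 218 characters left out ...]
 25, 27), (93, 73, 42), (100, 79, 49), (98, 81, 49), (32, 32, 29)]
288 [(35, 35, 37), (96, 79, 47), (96, 75, 40), (103, 82, 49), (33, 29, 33)]
294 [(42, 41, 44), (132, 104, 59), (97, 76, 41), (109, 86, 50), (41, 43, 39)]
300 [(72, 68, 66), (199, 157, 82), (95, 74, 45), (191, 145, 79), (44, 48, 44)]
306 [(71, 68, 65), (203, 158, 85), (95, 75, 41), (202, 155, 83), (32, 30, 29)]
312 [(76, 70, 70), (206, 158, 87), (94, 72, 38), (202, 155, 83), (37, 33, 31)]
318 [(73, 68, 66), (201, 157, 83), (198, 154, 79), (199, 153, 81), (36, 37, 38)]
324 [(67, 68, 62), (153, 118, 89), (145, 107, 76), (142, 111, 83), (40, 34, 35)]
330 [(76, 72, 70), (143, 107, 80), (140, 106, 75), (153, 115, 89), (29, 26, 30)]
```

Call:
servo_tool --linear '[[0.755, -0.04, 0], [0.755, 0, 0], [0.755, 0, 0], [0, 0, 0.8], [0, 0, 0.8], [0, 0, 0.5], [0, 0, 0.1], [0, 0, 0.1], [0, 0, 0.1], [0, 0, 0]]' --dr '[[0, 0, 0], [0, 0, 0], [0, 0, 0], [0, 0, 0], [0, 0, 0], [0, 0, 0], [0, 0, 0], [0, 0, 0], [0, 0, 0], [0, 0, 0]]' --claw '[-1, -1, -1, -1, -1, -1, -1, -1, -1, -1]'

```text
time_s: 17.95
tool_pos: [0.5387, -0.0218, 0.0803]
tool_rot: [0.936, 0.351, 0.0, 0.0]
ft_force: [-0.4, -0.0, -1.2]
gripper_width: 0.0306
grasp_force: 61.0
```

Call:
servo_tool --linear '[[0, 0, 0.1], [0, 0, 0.1], [0, 0, 0.1], [0, 0, 0]]' --dr '[[0, 0, 0], [0, 0, 0], [0, 0, 0], [0, 0, 0]]' --claw '[-1, -1, -1, -1]'

```text
time_s: 18.45
tool_pos: [0.5382, -0.0217, 0.072]
tool_rot: [0.936, 0.351, -0.0, -0.0]
ft_force: [-0.1, -0.0, -1.1]
gripper_width: 0.0306
grasp_force: 61.0
```

Call:
servo_tool --linear '[[0, 0, 0.16], [0, 0, 0.16], [0, 0, 0.16], [0, 0, 0.16], [0, 0, 0.16], [0, 0, 0]]' --dr '[[0, 0, 0], [0, 0, 0], [0, 0, 0], [0, 0, 0], [0, 0, 0], [0, 0, 0]]' --claw '[-1, -1, -1, -1, -1, -1]'

```text
time_s: 19.2
tool_pos: [0.5382, -0.0217, 0.0519]
tool_rot: [0.936, 0.351, -0.0, -0.0]
ft_force: [0.1, 0.1, 0.4]
gripper_width: 0.0307
grasp_force: 61.0
```

Call:
servo_tool --linear '[[0, 0, 0.15], [0, 0, 0.15], [0, 0, 0.1], [0, 0, 0.05], [0, 0, 0]]' --dr '[[0, 0, 0], [0, 0, 0], [0, 0, 0], [0, 0, 0], [0, 0, 0]]' --claw '[-1, -1, -1, -1, -1]'

```text
time_s: 19.82
tool_pos: [0.539, -0.0218, 0.0419]
tool_rot: [0.936, 0.351, 0.0, 0.0]
ft_force: [-1.4, -0.2, 5.0]
gripper_width: 0.031
grasp_force: 61.8
```

Call:
servo_tool --linear '[[0, 0, 0.05], [0, 0, 0.05], [0, 0, 0]]' --dr '[[0, 0, 0], [0, 0, 0], [0, 0, 0]]' --claw '[-1, -1, -1]'

```text
time_s: 20.2
tool_pos: [0.539, -0.0217, 0.0396]
tool_rot: [0.936, 0.351, 0.0, 0.0]
ft_force: [-1.6, 0.6, 6.3]
gripper_width: 0.0309
grasp_force: 61.9
```

Call:
servo_tool --linear '[[0, 0, 0.05], [0, 0, 0.05], [0, 0, 0]]' --dr '[[0, 0, 0], [0, 0, 0], [0, 0, 0]]' --claw '[-1, -1, -1]'

```text
time_s: 20.58
tool_pos: [0.5392, -0.0218, 0.0393]
tool_rot: [0.936, 0.351, -0.0, 0.0]
ft_force: [-9.5, -0.3, 20.5]
gripper_width: 0.0308
grasp_force: 63.5
```

```bash
python3 - <<'E'
from cell import *
from h import *
def orange(c):
    h=cv2.cvtColor(c["img"],cv2.COLOR_RGB2HSV); m=(h[...,1]>160)&(h[...,0]<14)&(h[...,2]>110); m[:200]=0; m[255:]=0; m[:,:255]=0; m[:,310:]=0
    y,x=np.nonzero(m); return len(x),x.mean().round(1),y.mean().round(1),y.min(),y.max()
print(orange(load("side4")),orange(camera("side")))
s=state(); print(s['tool_pos'].round(4),s['ft_force'].round(1),s['grasp_force'])
E
```

```text
(217, np.float64(282.9), np.float64(224.5), np.int64(213), np.int64(240)) (6, np.float64(280.5), np.float64(216.0), np.int64(215), np.int64(217))
[ 0.5392 -0.0218  0.0393] [-9.   0.7 20.8] 63.52339804172516
```

```bash
python3 - <<'E'
from cell import *
from h import *
c=camera("side"); t=camera("top"); t4=load("top4")
P=np.array([[.513,-.087,z] for z in(.03,.04,.05,.06,.07,.08)]); 
for n,k in(("side",c),("side4",load("side4")),("top",t),("top4",t4)):
    print(n,[(tuple(int(v) for v in u.round()),tuple(int(v) for v in k["img"][int(u[1].round()),int(u[0].round())])) for u in proj(k,P)])
def om(k,x0,x1,y0,y1):
    h=cv2.cvtColor(k["img"],cv2.COLOR_RGB2HSV); m=(h[...,1]>150)&(h[...,0]<14)&(h[...,2]>90); q=np.argwhere(m[y0:y1,x0:x1])+[y0,x0]; return len(q),q.mean(0).round(1) if len(q) else None, q.min(0) if len(q) else 0,q.max(0) if len(q) else 0
for k in(c,load("side4")): print("side",om(k,260,310,205,255))
for k in(t,t4): print("top",om(k,240,285,220,260))
E
```

```text
side [((282, 236), (47, 49, 52)), ((282, 232), (47, 50, 49)), ((282, 227), (49, 50, 51)), ((282, 223), (52, 53, 52)), ((282, 218), (78, 59, 50)), ((282, 214), (76, 56, 49))]
side4 [((282, 236), (183, 98, 44)), ((282, 232), (181, 99, 44)), ((282, 227), (178, 96, 43)), ((282, 223), (148, 82, 40)), ((282, 218), (159, 89, 44)), ((282, 214), (186, 100, 47))]
top [((258, 242), (137, 73, 29)), ((258, 240), (122, 67, 38)), ((258, 239), (122, 64, 29)), ((258, 237), (120, 64, 30)), ((257, 236), (171, 145, 133)), ((257, 234), (209, 203, 196))]
top4 [((258, 242), (133, 127, 86)), ((258, 240), (150, 148, 98)), ((258, 239), (147, 143, 95)), ((258, 237), (142, 138, 92)), ((257, 236), (147, 140, 93)), ((257, 234), (168, 164, 115))]
side (10, array([220. , 282.9]), array([215, 280]), array([227, 287]))
side (235, array([224.7, 283. ]), array([212, 278]), array([241, 288]))
top (58, array([238. , 255.3]), array([231, 251]), array([244, 260]))
top (0, None, 0, 0)
```

```bash
python3 -c "
from cell import *
print(finish_job())"
```

```text
the job is handed in; nothing more can be done
None
```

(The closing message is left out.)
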